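# Sweep the silver scrap into the bench catch tray

## Task

Sweep the four pieces of silver scrap (two sprue buttons and two sawn-off bar ends) along the deck of the bench-top station with your closed fingertips and over its open edge, so that all four drop into the steel catch tray pulled out below. Only push them: do not pick any piece up. Leave the two ring castings lying where they are on the deck, and do not disturb the jar and the ring clamp beside the station.

Things in the scene. Friction and masses are not known exactly. Their poses are not given: they have to be found in the camera images.
- station: Bench-top jeweller's station, wood, fixed. Origin: centre of its underside, on the bench. Flat deck 240 mm (its x) by 430 mm (its y), top 44 mm above the origin. The -x edge, roughly towards the robot, is open; the other three sides carry a lip 8 mm high, 12 mm wide (inner faces at x = +108 mm, y = +-203 mm).
- deck_edge (a point): Middle of the deck's open edge, on the deck's top surface; axes as the station's. Six small silver pieces lie on the deck, in any order, about 58 mm apart along y and 60 to 150 mm from this edge in x, so the way from each scrap piece straight along -x to this edge is free for closed fingers up to about 35 mm wide.
- tray_floor (a point): Middle of the inner floor of the steel catch tray, 6 mm above the bench; axes as the station's. Open box 190 mm (x) by 370 mm (y), walls 2 mm, rim 22 mm above this point and 16 mm below the deck top. It slides along x on runners under the deck (about 5 N moves it); 90 to 120 mm of it shows beyond the open edge, plus a pull handle of 21 mm.
- button_a_center (a point): Scrap: silver sprue button cut off a casting, a squat solid disc 28 mm across and 11 mm tall with a 9 mm wide stub on top (18 mm overall), about 65 g. Lies on the deck, stub up. This point: on its axis, 6 mm above its flat underside.
- button_b_center (a point): Scrap: silver sprue button cut off a casting, a squat solid disc 28 mm across and 11 mm tall with a 9 mm wide stub on top (18 mm overall), about 65 g. Lies on the deck, stub up. This point: on its axis, 6 mm above its flat underside.
- bar_end_a_center (a point): Scrap: the end sawn off a silver bar, a small solid block 24 x 16 mm (own x, y), 11 mm tall over its -x half and stepped down to 6 mm towards +x where it was broken off, about 34 g, lying flat on the deck. This point: the middle of the block, 5 mm above its underside; the farthest corner is 15 mm from it, seen from above.
- bar_end_b_center (a point): Scrap: the end sawn off a silver bar, a small solid block 24 x 16 mm (own x, y), 11 mm tall over its -x half and stepped down to 6 mm towards +x where it was broken off, about 34 g, lying flat on the deck. This point: the middle of the block, 5 mm above its underside; the farthest corner is 15 mm from it, seen from above.
- ring_a_center (a point): Good work, to be kept: silver signet-ring casting lying flat on the deck, an open ring 27 mm across outside and 20.6 mm inside, 10 mm tall, with a 16 x 12 mm flat face on one side (on its own +x side, reaching 17 mm from the centre), 25 g. This point: centre of the ring, half-way up (5 mm above the deck). It lies loose.
- ring_b_center (a point): Good work, to be kept: silver signet-ring casting lying flat on the deck, an open ring 27 mm across outside and 20.6 mm inside, 10 mm tall, with a 16 x 12 mm flat face on one side (on its own +x side, reaching 17 mm from the centre), 25 g. This point: centre of the ring, half-way up (5 mm above the deck). It lies loose.
- jar: Bystander: closed amber glass jar with black cap, 52 mm across, 65 mm tall, standing on the bench beside the station's +y side. Origin at the centre of its underside.
- ring_clamp: Bystander: wooden ring clamp lying on the bench beside the station's -y side, about 142 mm long (own x), 23 mm wide, 24 mm high, brass band round its middle. Origin on its underside near the middle.
Not all that is in view belongs to the job. What is shaped like the part that bears button_b_center but brown or yellow is not meant.

How it is judged:
At the end, for the whole second after the job is handed in: The centre points of all four scrap pieces lie inside the catch tray's walls and below its rim (less than 22 mm above its floor); both ring castings are within 15 mm of where they lay, and the jar and the ring clamp within 20 mm of where they stood (x of button_a_center in the frame of tray_floor between -0.095 and 0.095 m and y of button_a_center in the frame of tray_floor between -0.185 and 0.185 m and z of button_a_center in the frame of tray_floor between -0.002 and 0.022 m and x of button_b_center in the frame of tray_floor between -0.095 and 0.095 m and y of button_b_center in the frame of tray_floor between -0.185 and 0.185 m and z of button_b_center in the frame of tray_floor between -0.002 and 0.022 m and x of bar_end_a_center in the frame of tray_floor between -0.095 and 0.095 m and y of bar_end_a_center in the frame of tray_floor between -0.185 and 0.185 m and z of bar_end_a_center in the frame of tray_floor between -0.002 and 0.022 m and x of bar_end_b_center in the frame of tray_floor between -0.095 and 0.095 m and y of bar_end_b_center in the frame of tray_floor between -0.185 and 0.185 m and z of bar_end_b_center in the frame of tray_floor between -0.002 and 0.022 m and distance of each of ring_a_center, ring_b_center from where it was at the start of the episode below 0.015 m and distance of each of jar, ring_clamp from where it was at the start of the episode below 0.02 m); the robot touches nothing.
It fails at once if a piece of scrap was lifted more than about 20 mm off the deck (height (world z) of any of button_a_center, button_b_center, bar_end_a_center, bar_end_b_center above 0.072 m).
It fails at once if a ring casting was moved more than 15 mm or lifted (distance of any of ring_a_center, ring_b_center from where it was at the start of the episode above 0.015 m).
It fails at once if the jar or the ring clamp was moved more than 20 mm (distance of any of jar, ring_clamp from where it was at the start of the episode above 0.02 m).
It also fails if it takes over 64 s, if anything falls off the work surface, if the arm or the gripper's body presses on something with over 40 N, if the wrist force passes 120 N, or if a joint passes its speed limit or range.

## Robot

A 7-joint arm with a two-finger parallel gripper is mounted at the origin on the work surface. World frame = base frame: x ahead of the robot, y to its left, z up, the work surface at z = 0. Lengths are in m, angles in rad, forces in N, time in s.
With the tool pointing down it reaches from about 0.4 to 0.85 m from the base axis. Payload 6.9 kg.
Tool frame: the origin (TCP) lies midway between the tips of the shut fingers; the grasp point (between the pads) lies 19 mm behind it; z points along the fingers, y is the direction in which the jaws open and shut (so a half turn about z gives the same grasp; the last joint's range is limited). The gripper opens to 85 mm and grips with 20 to 120 N. Pads are 22 mm wide; open, the fingers measure 114 mm over their backs; the gripper's body (76 mm by 85 mm) begins 54 mm behind the grasp point. The pads swing forward as they close: fully open they stand 13 mm farther back than shut.
Start: joints at [1.329, 0.507, -0.238, 1.5, 0.126, 1.149, -0.155], TCP at [0.212, -0.588, 0.231] pointing down, gripper open.
Joint ranges: [-3.08, 3.08], [-0.24, 2.05], [-1.43, 1.35], [0, 2.5], [-1.52, 4.66], [0.17, 1.96], [-2.89, 2.89]. Speed limits (rad/s): [2.39, 2.39, 3.14, 3.14, 3.14, 3.14, 3.14].

## Interface

Orientations are given as a unit quaternion [w, x, y, z].
In Python, from bench import get_obs, camera, hand_in gives the robot as it stands. The module is installed in compiled form; this text tells all that it offers.
- The arm moves only by the tool drive_tool, never from a script. Its argument "deltas" is a list of rows, each a list of 6 numbers: the shift along the tool's x, y, z in cm, then the turn, a rotation vector about the tool's x, y, z in rad. In form: [[tx, ty, tz, wx, wy, wz], ...]. A call has 1 to 8 rows; each row is the pose to reach, as a shift and turn from the pose commanded when the call began, along the tool's axes at that moment; what a row does not reach only later rows make up. A row lasts 1/10 s, in which the tool goes at most 50 mm and 8.59 degrees, less where a joint would pass 70% of its speed; a pose out of reach is approached as far as the arm can. A call with a gripper value outside its range is refused whole. "fingers" is the opening, from 0 (shut) to 1 (fully open), set as the call begins (left out, the last holds). The fingers move at their own pace and stop on an object; "grip_force" is the grip in N (left out, the last holds). Time passes only in rows, so rows that repeat a pose let the fingers close. It gives the time, the measured TCP pose, the force and the opening at its end, in the units of the state.
- get_obs(): the state, without advancing time (a new reading comes with each control period).
- camera(name): name is "side" or "top" or "wrist"; returns a dict with "pixels" (400x640x3 uint8, blue, green, red), "mtx" (3x3 intrinsics, pixels), "origin" and "orientation" of the camera in the world. Camera axes: x right, y down, z forward; pixel columns grow to the right and rows downward; lengths in m; the calibration is good to about 2 mm. A picture is of the moment at which its call begins. There is no depth.
- hand_in(): hands the job in, once; it reports no verdict.
The state is a dict: "time_s": time; "q": joint angles; "joint_vel": joint speeds; "effort": joint torques, N m; "eef_pos": TCP position; "tool_rot": TCP orientation; "force": force on the tool from outside, world axes, zero at the start; "torque": the same for the moment, N m; "width": finger opening in m.
Only numpy, scipy, OpenCV 4.12 (cv2) and the standard library are available. Lean on these libraries where they do the work, as an engineer would, in place of code of your own. Each camera call takes 0.05 s, during which the arm holds its last target.

## Working session

There is one attempt and no reset: what is moved stays moved. The work goes in short steps, Python scripts to look and compute and a tool call to move; the robot and the scene stay as the last step left them, time stands still between calls to the robot, and variables do not carry over. Pictures are saved under pics/ and viewed, and the job is handed in when it is done.

Besides the shell and the picture viewer there is one more tool, called after ">>>" by a JSON object that holds its "fn" and its "kwargs", one argument or row to a line. drive_tool: Moves the arm, as the interface text tells. Its arguments: {"type":"object","properties":{"deltas":{"type":"array","items":{"type":"array","items":{"type":"number"}}},"fingers":{"type":"number"},"grip_force":{"type":"number"}},"required":["deltas"]}

```bash
mkdir -p pics
cat > h.py <<'E'
import numpy as np,cv2
from bench import get_obs,camera,hand_in
from scipy.spatial.transform import Rotation as R
def rot(q): return R.from_quat([q[1],q[2],q[3],q[0]]).as_matrix()
def snap(n,f):
    c=camera(n); cv2.imwrite(f'pics/{f}.png',c['pixels']); np.savez(f'pics/{f}.npz',**{k:np.array(v) for k,v in c.items()}); return c
def ray(c,u,v,z):
    d=rot(c['orientation'])@np.linalg.inv(c['mtx'])@np.array([u,v,1.]); o=np.array(c['origin']); return o+d*(z-o[2])/d[2]
def proj(c,p):
    x=rot(c['orientation']).T@(np.array(p)-c['origin']); x=c['mtx']@x; return x[:2]/x[2]
E
python3 - <<'E'
from h import *
for n in ['top','side']:
    c=snap(n,n+'0'); print(n,c['origin'],c['orientation'],c['mtx'])
o=get_obs();print(o['eef_pos'],o['tool_rot'],o['width'],o['time_s'],o['force'])
E
```

```text
top [0.51868387 0.02670039 1.05245044] [-0.02579294  0.71682997 -0.69540073  0.04367306] [[462.01727448   0.         315.98264322]
 [  0.         462.01727448 192.31254194]
 [  0.           0.           1.        ]]
side [0.35914963 0.63262279 0.79298986] [ 0.06993669 -0.17926918  0.91715811 -0.34898772] [[383.72155572   0.         314.1982584 ]
 [  0.         383.72155572 199.51783867]
 [  0.           0.           1.        ]]
[ 0.21221292 -0.58740087  0.2305332 ] [-7.76935213e-04  9.85001953e-01  1.72541372e-01 -1.53498199e-04] 0.0856234595527918 0.1 [-0.49477439  0.37259087 -0.65376461]
```

```bash
ls .
```

```text
h.py
pics
```

View pics/top0.png

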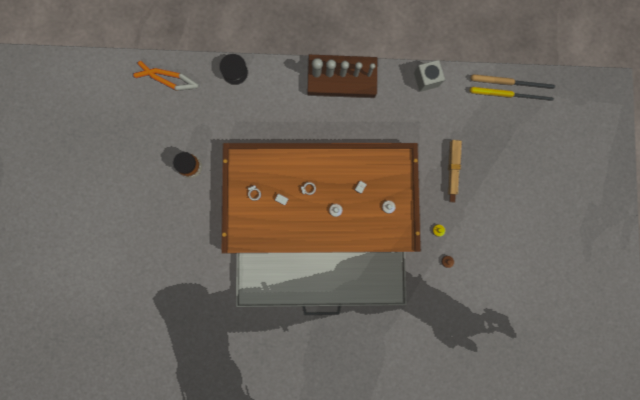

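View pics/side0.png

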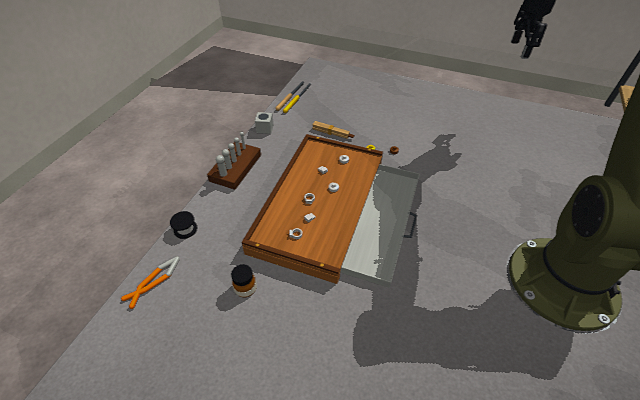

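The top view shows, from left to right: a ring at (253,193), a bar end at (282,199), a ring at (308,188), a button at (336,210), a bar end at (361,187) and a button at (389,207). The open edge is at row ~251 and the tray lies below it. Next I measure these positions.

Run:
```python
from h import *
c=dict(np.load('pics/top0.npz')); im=c['pixels']
hsv=cv2.cvtColor(im,cv2.COLOR_BGR2HSV)
m=((hsv[...,1]<90)).astype(np.uint8); 
roi=np.zeros_like(m); roi[155:245,235:408]=1; m*=roi
n,l,s,ce=cv2.connectedComponentsWithStats(m)
for i in range(1,n):
    if s[i,4]>15:
        pts=np.argwhere(l==i)[:,::-1].astype(np.float32)
        cn=cv2.findContours((l==i).astype(np.uint8),cv2.RETR_EXTERNAL,cv2.CHAIN_APPROX_NONE)[0][0]
        r=cv2.minAreaRect(cn); print(s[i],ce[i].round(1),np.round(r[0],1),np.round(r[1],1),r[2],ray(c,*r[0],.052).round(4))
# deck corners
w=((hsv[...,1]>110)&(hsv[...,0]<20)).astype(np.uint8)
n,l,s,ce=cv2.connectedComponentsWithStats(w)
i=1+np.argmax(s[1:,4]); cn=cv2.findContours((l==i).astype(np.uint8),cv2.RETR_EXTERNAL,cv2.CHAIN_APPROX_NONE)[0][0]
b=cv2.boxPoints(cv2.minAreaRect(cn)); print(s[i]); 
for p in b: print(p,ray(c,*p,.044).round(4),ray(c,*p,.052).round(4))
# bottom edge line fit
ys=[]
for u in range(240,405,5):
    col=l[:,u]==i; ys.append((u,np.max(np.where(col))))
ys=np.array(ys);k=np.polyfit(ys[:,0],ys[:,1],1);print(k,ray(c,240,np.polyval(k,240)+.5,.044),ray(c,400,np.polyval(k,400)+.5,.044))
cv2.imwrite('pics/z.png',cv2.resize(im[130:320,210:430],None,fx=3.5,fy=3.1,interpolation=cv2.INTER_CUBIC))
s_=dict(np.load('pics/side0.npz'))['pixels']
cv2.imwrite('pics/zs.png',cv2.resize(s_[120:300,230:430],None,fx=3.5,fy=3.2,interpolation=cv2.INTER_CUBIC))
```

```text
[355 181  12  12  94] [360.3 186.7] [360.2 186.8] [ 8.3 11.3] 29.744882583618164 [ 0.633  -0.0935  0.052 ]
[301 182  15  13 100] [308.  188.2] [308. 188.] [12. 14.] 90.0 [0.6266 0.0205 0.052 ]
[248 185  13  16 101] [253.6 192.4] [254.  192.5] [15. 12.] 90.0 [0.6131 0.1372 0.052 ]
[275 194  13  11  95] [281.1 198.9] [281.1 198.8] [11.6  7.6] 26.56505012512207 [0.6012 0.0781 0.052 ]
[382 200  14  13 136] [388.3 206.5] [388.2 206.5] [12.3 12.6] 71.56504821777344 [ 0.5918 -0.1553  0.052 ]
[329 204  14  13 138] [335.3 209.8] [335.2 209.8] [12.7 12. ] 45.0 [ 0.581  -0.0401  0.052 ]
[  222   143   198   110 20597]
[222. 143.] [0.7212 0.213  0.044 ] [0.7196 0.2115 0.052 ]
[419. 143.] [ 0.7363 -0.224   0.044 ] [ 0.7346 -0.222   0.052 ]
[419. 252.] [ 0.495  -0.2257  0.044 ] [ 0.4952 -0.2237  0.052 ]
[222. 252.] [0.4829 0.2014 0.044 ] [0.4832 0.2    0.052 ]
[-5.41443850e-03  2.52914439e+02] [0.48376218 0.16272513 0.044     ] [ 0.49541977 -0.18404043  0.044     ]
```

View pics/z.png

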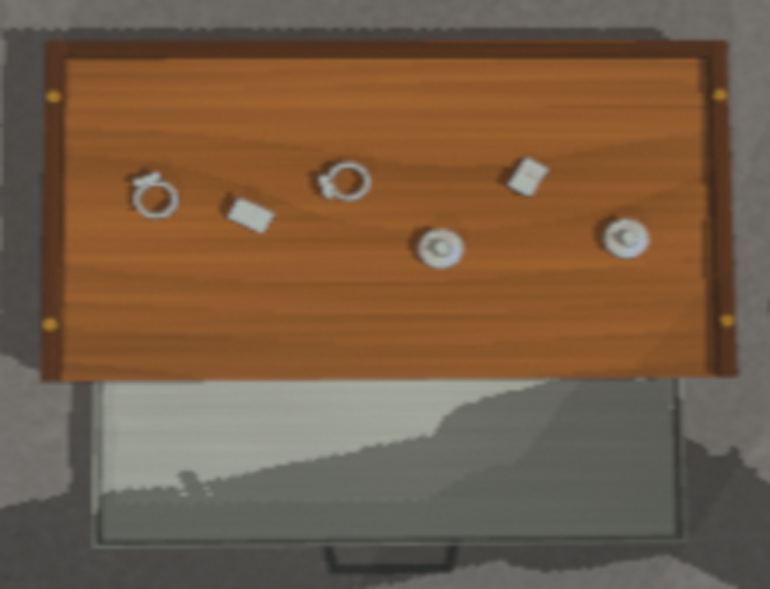

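View pics/zs.png

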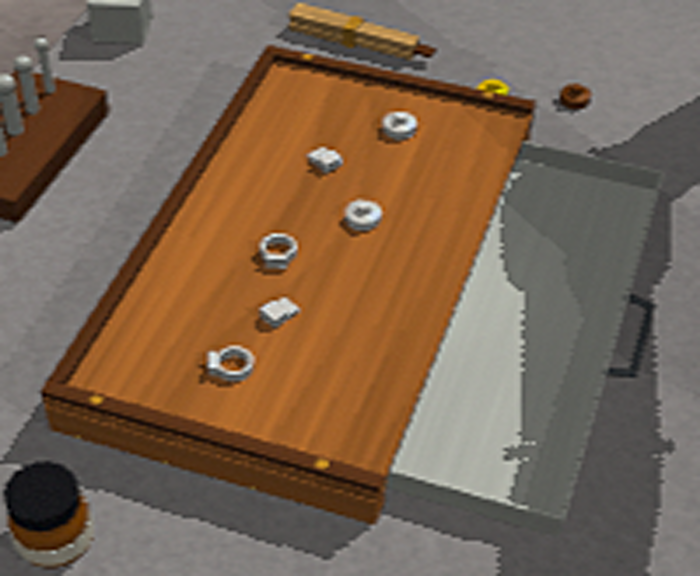

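Positions fit the known layout: about 58 mm spacing in y and 60–150 mm from the edge. The station is turned by about +1.9°. Next, a planning helper.

```bash
cat >> h.py <<'E'
E0=np.array([.4838,.1627]);E1=np.array([.4954,-.1840])
Y=(E0-E1)/np.linalg.norm(E0-E1); X=np.array([Y[1],-Y[0]]); yaw=np.arctan2(X[1],X[0])
P={'ringL':(.6131,.1372),'barL':(.6012,.0781),'ringM':(.6266,.0205),'butM':(.581,-.0401),'barR':(.633,-.0935),'butR':(.5918,-.1553)}
def st(p): d=np.array(p)-E0; return d@X, d@Y   # from edge, along y from E0
def wo(a,b): return E0+a*X+b*Y
def Rt(): return np.array([[X[0],Y[0]*-1,0],[X[1],-Y[1],0],[0,0,-1.]])
def delta(a,b,z):
    o=get_obs(); p=o['eef_pos'];M=rot(o['tool_rot']); t=np.r_[wo(a,b),z]
    d=M.T@(t-p)*100; w=R.from_matrix(M.T@Rt()).as_rotvec()
    return d.round(2),w.round(3),np.r_[st(p[:2]),p[2]].round(4),t.round(3),o['force'].round(1),o['time_s']
E
python3 - <<'E'
from h import *
print(yaw)
for k in P: print(k,np.round(st(P[k]),4))
a,b=st(P['butR']); print(*delta(a+.036,b,.13))
E
```

```text
0.03344584461854698
ringL [ 0.1284 -0.0298]
barL [ 0.1145 -0.0885]
ringM [ 0.138  -0.1469]
butM [ 0.0904 -0.2059]
barR [ 0.1405 -0.261 ]
butR [ 0.0973 -0.3214]
[ 53.81 -26.61  10.09] [-0.002  0.     0.313] [-0.2965 -0.7406  0.2305] [ 0.628 -0.154  0.13 ] [-0.5  0.4 -0.7] 0.1
```

>>> {"fn": "drive_tool", "kwargs": {
  "deltas": [
    [4,-2,0,0,0,0.04],
    [8,-4,0,0,0,0.08],
    [12,-6,0,0,0,0.12],
    [16,-8,0,0,0,0.16],
    [20,-10,1,0,0,0.2],
    [24,-12,2,0,0,0.24],
    [28,-14,3,0,0,0.28],
    [32,-16,4,0,0,0.313]
  ],
  "fingers": 0,
  "grip_force": 40
}}

```text
time_s: 0.9
eef_pos: [0.4598, -0.3271, 0.1907]
tool_rot: [-0.0, 1.0, 0.016, -0.0]
force: [1.5, -1.2, 0.2]
width: 0.0
```

Run:
```python
from h import *
a,b=st(P['butR']); print(*delta(a+.036,b,.10),get_obs()['width'])
```

```text
[ 17.35 -16.75   9.07] [-0.     0.    -0.001] [-0.0404 -0.4887  0.1907] [ 0.628 -0.154  0.1  ] [ 1.5 -1.2  0.2] 0.9 1.712607700434578e-05
```

>>> {"fn": "drive_tool", "kwargs": {
  "deltas": [
    [4,-3,1,0,0,0],
    [7,-6,2,0,0,0],
    [10,-9,4,0,0,0],
    [13,-12,6,0,0,0],
    [16,-15,8,0,0,0],
    [17.35,-16.75,9,0,0,0],
    [17.35,-16.75,9,0,0,0]
  ]
}}

```text
time_s: 1.6
eef_pos: [0.6277, -0.1496, 0.0988]
tool_rot: [-0.002, 1.0, 0.02, -0.001]
force: [-0.9, -0.9, 1.3]
width: -0.0003
```

Run:
```python
from h import *
a,b=st(P['butR']); print(*delta(a+.036,b,.047),get_obs()['tool_rot'])
snap('wrist','w1');snap('side','s1')
```

```text
[0.   0.47 5.17] [-0.004  0.002  0.007] [ 0.1334 -0.317   0.0988] [ 0.628 -0.154  0.047] [-0.9 -0.9  1.3] 1.6 [-0.00195144  0.99979398  0.02016562 -0.00123775]
```

View pics/w1.png

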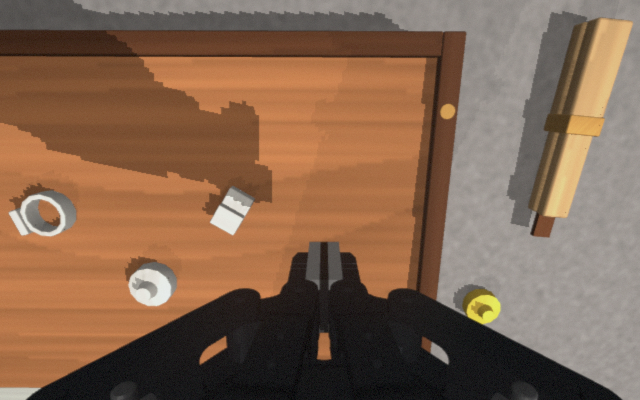

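View pics/s1.png

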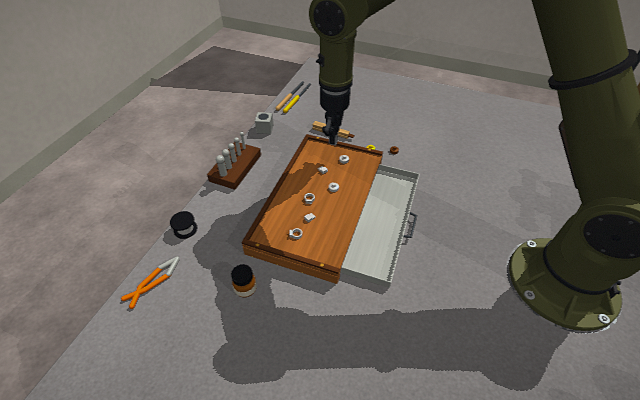

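The wrist view shows the shut fingertips centred at column ~325, and the button lying under the gripper. The closed tips look about 18 mm wide, and the way down behind the button is free.

>>> {"fn": "drive_tool", "kwargs": {
  "deltas": [
    [0,0.4,1.5,-0.004,0.002,0.007],
    [0,0.45,3,-0.004,0.002,0.007],
    [0,0.45,4.3,-0.004,0.002,0.007],
    [0,0.45,5.1,-0.004,0.002,0.007],
    [0,0.45,5.1,-0.004,0.002,0.007]
  ]
}}

```text
time_s: 2.2
eef_pos: [0.6259, -0.1604, 0.0494]
tool_rot: [0.002, 1.0, 0.013, 0.0]
force: [-0.8, 0.5, 0.5]
width: -0.0002
```

Run:
```python
from h import *
a,b=st(P['butR']); print(*delta(-.005,b,.047))
c=snap('wrist','w2');c=snap('top','t2');cv2.imwrite('pics/t2z.png',cv2.resize(c['pixels'][130:320,210:430],None,fx=3.5,fy=3.1))
```

```text
[-13.63  -0.52   0.23] [ 0.004 -0.    -0.008] [ 0.1312 -0.3277  0.0494] [ 0.49  -0.159  0.047] [-0.8  0.5  0.5] 2.2
```

View pics/w2.png

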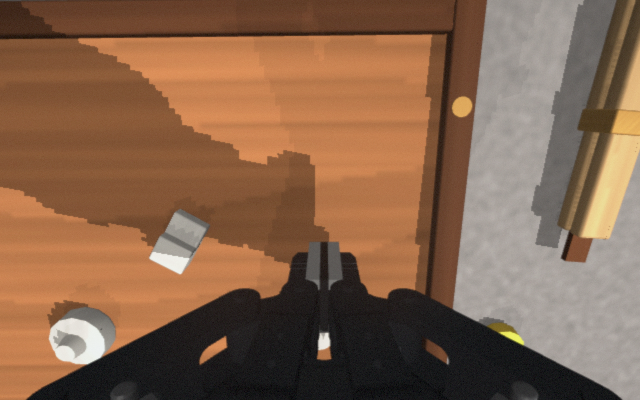

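View pics/t2z.png

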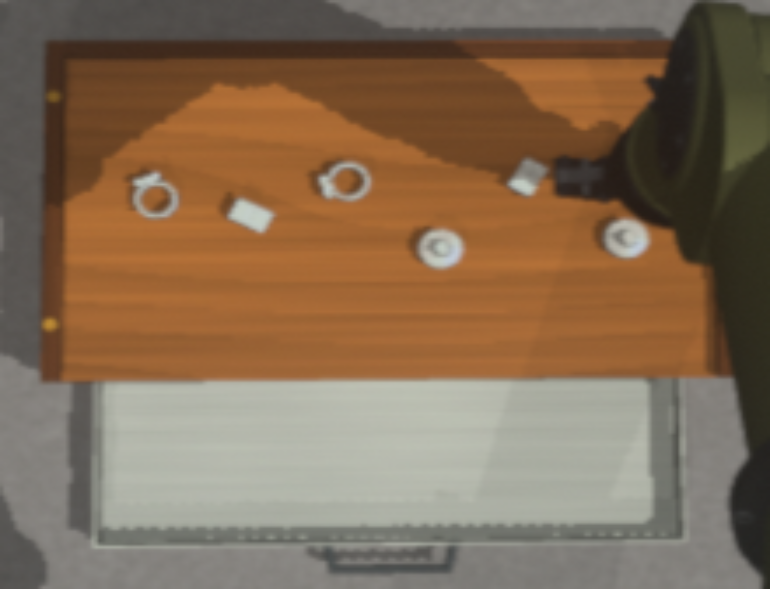

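>>> {"fn": "drive_tool", "kwargs": {
  "deltas": [
    [0,0,0,0,0,0],
    [0,0,0,0,0,0]
  ]
}}

```text
time_s: 2.5
eef_pos: [0.6273, -0.1598, 0.051]
tool_rot: [0.002, 1.0, 0.013, 0.002]
force: [0.1, -0.1, 0.3]
width: -0.0001
```

Run:
```python
from h import *
a,b=st(P['butR']); print(*delta(-.005,b,.047))
```

```text
[-13.77  -0.48   0.36] [ 0.004 -0.003 -0.007] [ 0.1326 -0.3271  0.051 ] [ 0.49  -0.159  0.047] [ 0.1 -0.1  0.3] 2.5
```

>>> {"fn": "drive_tool", "kwargs": {
  "deltas": [
    [0,-0.45,0.3,0,0,-0.005],
    [0,-0.45,0.3,0,0,-0.005],
    [0,-0.45,0.3,0,0,-0.005]
  ]
}}

```text
time_s: 2.8
eef_pos: [0.6268, -0.1549, 0.0472]
tool_rot: [0.002, 1.0, 0.016, 0.001]
force: [-0.1, 0.3, 0.1]
width: 0.0004
```

Run:
```python
from h import *
a,b=st(P['butR']); print(*delta(-.005,b,.047))
```

```text
[-13.73  -0.06  -0.  ] [ 0.004 -0.002 -0.001] [ 0.1323 -0.3222  0.0472] [ 0.49  -0.159  0.047] [-0.1  0.3  0.1] 2.8
```

>>> {"fn": "drive_tool", "kwargs": {
  "deltas": [
    [-1,-0.03,0,0,0,0],
    [-2,-0.06,0,0,0,0],
    [-3,-0.06,0,0,0,0],
    [-4,-0.06,0,0,0,0],
    [-5,-0.06,0,0,0,0],
    [-6,-0.06,0,0,0,0],
    [-7,-0.06,0,0,0,0],
    [-8,-0.06,0,0,0,0]
  ]
}}

```text
time_s: 3.6
eef_pos: [0.546, -0.1573, 0.0472]
tool_rot: [0.002, 1.0, 0.016, 0.001]
force: [0.7, 0.9, 0.6]
width: -0.0001
```

Run:
```python
from h import *
a,b=st(P['butR']); print(*delta(-.005,b,.047))
c=snap('wrist','w3');c=snap('side','s3');cv2.imwrite('pics/s3z.png',cv2.resize(c['pixels'][120:300,230:430],None,fx=3.5,fy=3.2))
```

```text
[-5.65 -0.04  0.01] [ 0.004 -0.002 -0.002] [ 0.0515 -0.3219  0.0472] [ 0.49  -0.159  0.047] [0.7 0.9 0.6] 3.6
```

View pics/s3z.png

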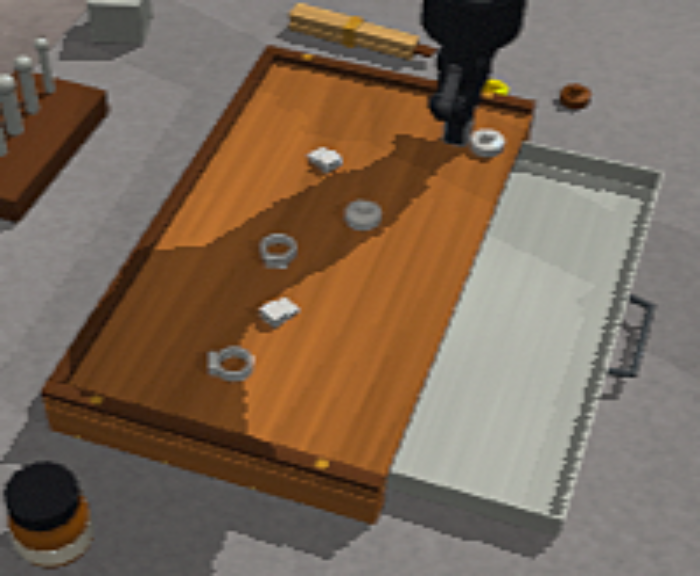

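The side view shows the button just in front of the fingertips at (487,142), going straight towards the edge. I continue the push.

>>> {"fn": "drive_tool", "kwargs": {
  "deltas": [
    [-1,-0.03,0,0,0,0],
    [-2,-0.04,0,0,0,0],
    [-3,-0.04,0,0,0,0],
    [-4,-0.04,0,0,0,0],
    [-5,-0.04,0,0,0,0],
    [-5.7,-0.04,0,0,0,0],
    [-5.7,-0.04,0,0,0,0],
    [-5.7,-0.04,-1,0,0,0]
  ]
}}

```text
time_s: 4.5
eef_pos: [0.4892, -0.1584, 0.0565]
tool_rot: [0.002, 1.0, 0.016, 0.0]
force: [0.5, 0.3, 0.4]
width: -0.0001
```

Run:
```python
from h import *
print(*delta(*[st(P['barR'])[0]+.04,st(P['barR'])[1]],.09))
c=snap('side','s4');cv2.imwrite('pics/s4z.png',cv2.resize(c['pixels'][120:300,230:430],None,fx=3.5,fy=3.2))
```

```text
[18.58 -6.03 -3.37] [ 0.003 -0.    -0.002] [-0.0054 -0.3211  0.0565] [ 0.673 -0.092  0.09 ] [0.5 0.3 0.4] 4.5
```

View pics/s4z.png

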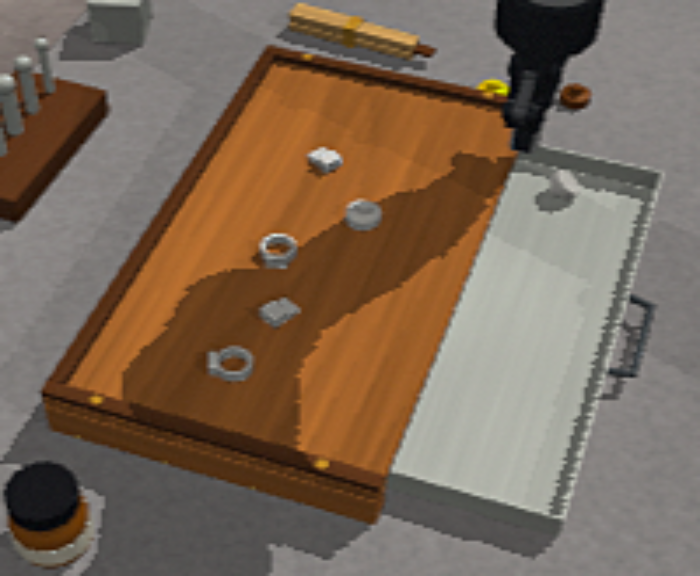

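The first button is in the tray, at (560,185). Next is the right bar end.

>>> {"fn": "drive_tool", "kwargs": {
  "deltas": [
    [0,0,-2,0,0,0],
    [3,0,-3.3,0,0,0],
    [7,-1.5,-3.3,0,0,0],
    [11,-3,-3.3,0,0,0],
    [15,-4.5,-3.3,0,0,0],
    [18.5,-6,-3.3,0.003,0,-0.002],
    [18.5,-6,-3.3,0.003,0,-0.002],
    [18.5,-6,-3.3,0.003,0,-0.002]
  ]
}}

```text
time_s: 5.35
eef_pos: [0.6732, -0.0917, 0.0899]
tool_rot: [0.0, 1.0, 0.018, 0.001]
force: [-0.2, -1.2, -0.8]
width: -0.0
```

>>> {"fn": "drive_tool", "kwargs": {
  "deltas": [
    [0,0,1.5,0,0,0],
    [0,0,3,0,0,0],
    [0,0,3.9,0,0,0],
    [0,0,3.9,0,0,0],
    [0,0,3.9,0,0,0]
  ]
}}

```text
time_s: 5.85
eef_pos: [0.6724, -0.0929, 0.0508]
tool_rot: [0.0, 1.0, 0.017, 0.001]
force: [0.5, 0.3, 0.6]
width: 0.0004
```

Run:
```python
from h import *
a,b=st(P['barR']); print(*delta(-.005,b,.047))
```

```text
[-18.5   -0.07   0.35] [ 0.001 -0.001 -0.   ] [ 0.18   -0.2618  0.0508] [ 0.488 -0.098  0.047] [0.5 0.3 0.6] 5.85
```

>>> {"fn": "drive_tool", "kwargs": {
  "deltas": [
    [-0.5,-0.07,0.35,0,0,0],
    [-1.5,-0.07,0.35,0,0,0],
    [-2.5,-0.07,0.35,0,0,0],
    [-3.5,-0.07,0.35,0,0,0],
    [-4.5,-0.07,0.35,0,0,0],
    [-5.5,-0.07,0.35,0,0,0],
    [-6.5,-0.07,0.35,0,0,0],
    [-7.5,-0.07,0.35,0,0,0]
  ]
}}

```text
time_s: 6.65
eef_pos: [0.5971, -0.0945, 0.0476]
tool_rot: [0.0, 1.0, 0.017, 0.001]
force: [0.4, -0.0, -0.0]
width: -0.0001
```

Run:
```python
from h import *
a,b=st(P['barR']); print(*delta(-.005,b,.047))
c=snap('side','s5');cv2.imwrite('pics/s5z.png',cv2.resize(c['pixels'][120:300,230:430],None,fx=3.5,fy=3.2))
```

```text
[-1.096e+01  1.000e-02  4.000e-02] [ 0.001 -0.002  0.   ] [ 0.1046 -0.2609  0.0476] [ 0.488 -0.098  0.047] [ 0.4 -0.  -0. ] 6.65
```

View pics/s5z.png

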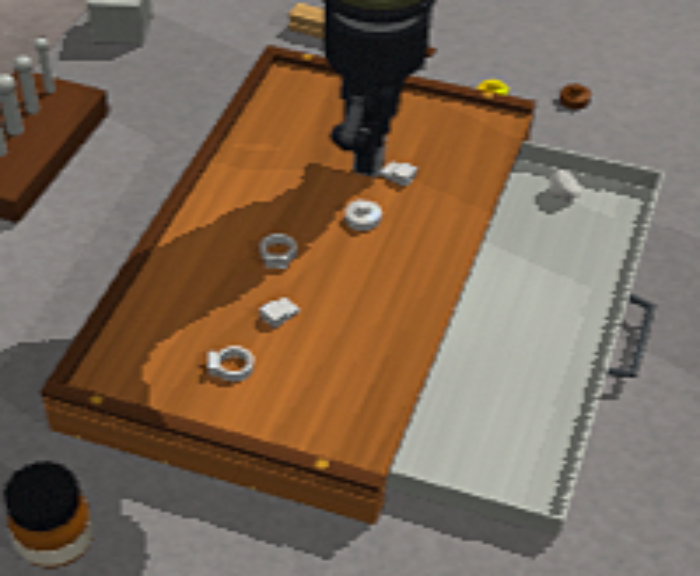

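The bar end is in front of the fingers, at (400,173). I continue.

>>> {"fn": "drive_tool", "kwargs": {
  "deltas": [
    [-1,0,0,0,0,0],
    [-2,0,0,0,0,0],
    [-3,0,0,0,0,0],
    [-4,0,0,0,0,0],
    [-5,0,0,0,0,0],
    [-6,0,0,0,0,0]
  ]
}}

```text
time_s: 7.3
eef_pos: [0.5369, -0.0966, 0.0473]
tool_rot: [0.0, 1.0, 0.017, 0.001]
force: [0.4, 0.4, 0.1]
width: 0.0001
```

Run:
```python
from h import *
a,b=st(P['barR']); print(*delta(-.005,b,.047))
c=snap('side','s6');cv2.imwrite('pics/s6z.png',cv2.resize(c['pixels'][120:300,230:430],None,fx=3.5,fy=3.2))
```

```text
[-4.94  0.01  0.02] [ 0.001 -0.002  0.   ] [ 0.0444 -0.2609  0.0473] [ 0.488 -0.098  0.047] [0.4 0.4 0.1] 7.3
```

View pics/s6z.png

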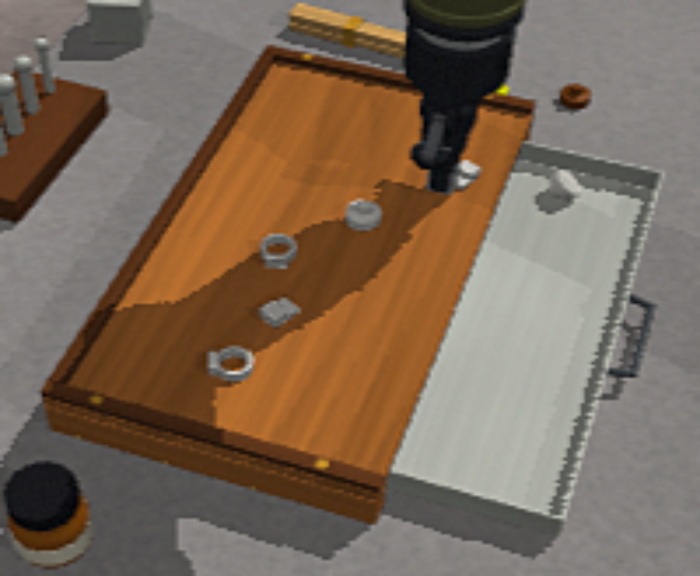

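Run:
```python
from h import *
c=snap('top','t6');cv2.imwrite('pics/t6z.png',cv2.resize(c['pixels'][160:270,300:430],None,fx=6,fy=5))
```

```text
(no output)
```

View pics/t6z.png

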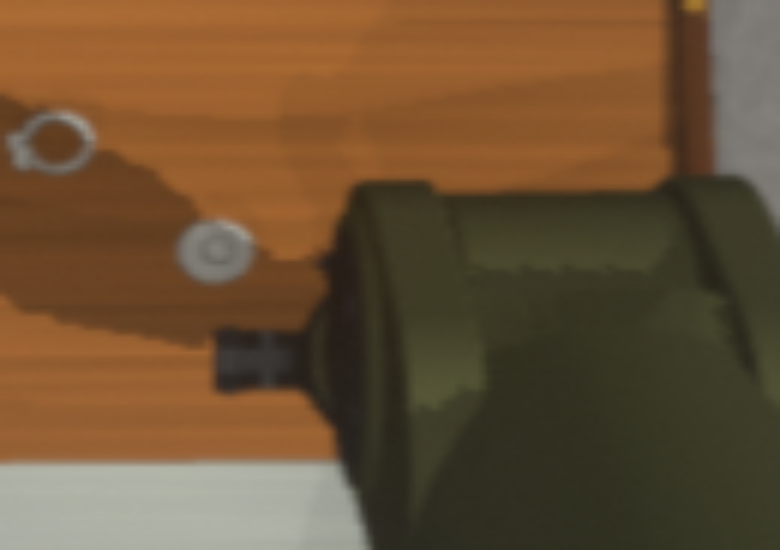

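Run:
```python
from h import *
for f,box in(('s5',(165,178,338,352)),('s6',(165,182,352,370))):
    c=dict(np.load(f'pics/{f}.npz'));im=c['pixels'];r0,r1,c0,c1=box
    hsv=cv2.cvtColor(im,cv2.COLOR_BGR2HSV); m=(hsv[...,1]<70)&(hsv[...,2]>110)
    yx=np.argwhere(m[r0:r1,c0:c1])+[r0,c0]; print(len(yx),yx.mean(0),yx.min(0),yx.max(0))
    p=yx.mean(0)
    print(np.round(st(ray(c,p[1],p[0],.052)[:2]),4))
    for (v,u) in [(yx.min(0)[0],p[1]),(yx.max(0)[0],p[1]),(p[0],yx.max(0)[1])]: print(np.round(st(ray(c,u,v,.05)[:2]),4))
c=dict(np.load('pics/s6.npz'));cv2.imwrite('pics/q.png',cv2.resize(c['pixels'][155:190,335:385],None,fx=14,fy=14))
```

```text
39 [172.97435897 343.71794872] [171 338] [177 348]
[ 0.0796 -0.2645]
[ 0.0825 -0.274 ]
[ 0.0755 -0.2515]
[ 0.069  -0.2706]
29 [173.27586207 363.        ] [170 360] [177 366]
[ 0.0295 -0.2816]
[ 0.0333 -0.2962]
[ 0.0259 -0.2696]
[ 0.0221 -0.2865]
```

View pics/q.png

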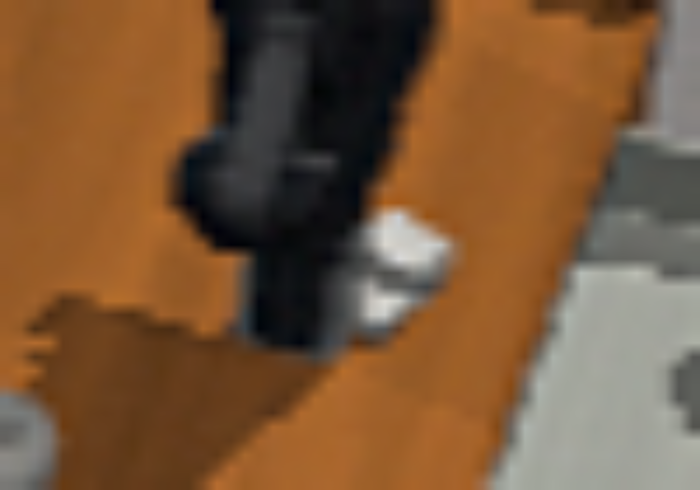

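The bar end is slipping off towards -y: its centre is now about 20 mm beside the push line. I back off, lift and measure it again.

>>> {"fn": "drive_tool", "kwargs": {
  "deltas": [
    [1,0,0,0,0,0],
    [3,0,-1,0,0,0],
    [6,0,-4,0,0,0],
    [10,0,-5,0,0,0],
    [14,0,-5,0,0,0],
    [14,0,-5,0,0,0]
  ]
}}

```text
time_s: 8.0
eef_pos: [0.6837, -0.0904, 0.0979]
tool_rot: [-0.0, 1.0, 0.017, 0.004]
force: [-1.2, -0.1, -0.9]
width: 0.0001
```

Run:
```python
from h import *
c=snap('side','s7');cv2.imwrite('pics/s7z.png',cv2.resize(c['pixels'][140:200,310:410],None,fx=8,fy=8))
d=snap('wrist','w7');t=snap('top','t7')
print(*delta(0,-.28,.09))
```

```text
[-18.53   1.93   0.67] [ 0.001 -0.001  0.001] [ 0.1853 -0.2606  0.0969] [ 0.493 -0.117  0.09 ] [-1.   0.1 -0.5] 8.15
```

View pics/s7z.png

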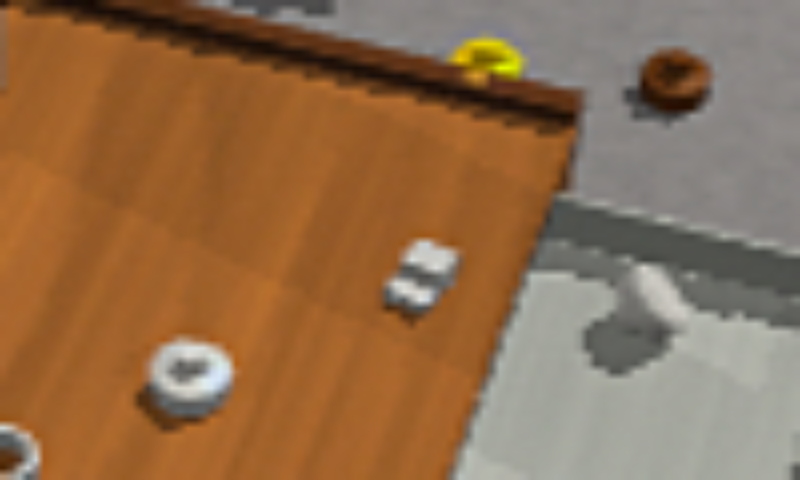

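View pics/t7.png

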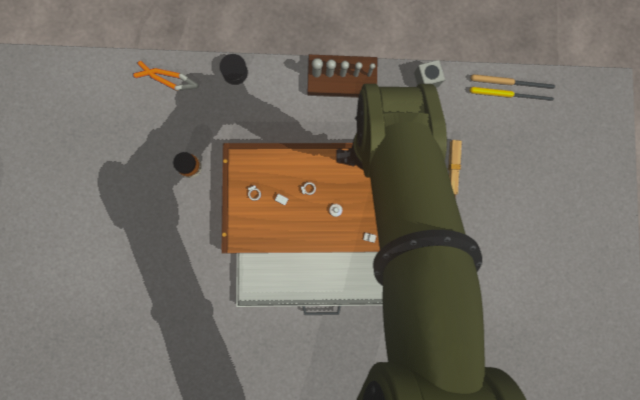

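Run:
```python
from h import *
for f,(r0,r1,c0,c1) in (('t7',(230,247,358,377)),('s7',(167,182,355,370))):
    c=dict(np.load(f'pics/{f}.npz'));im=c['pixels']
    hsv=cv2.cvtColor(im,cv2.COLOR_BGR2HSV); m=((hsv[...,1]<90)).astype(np.uint8)[r0:r1,c0:c1]
    cn=max(cv2.findContours(m,cv2.RETR_EXTERNAL,cv2.CHAIN_APPROX_NONE)[0],key=len)
    r=cv2.minAreaRect(cn); p=np.array(r[0])+[c0,r0]; print(m.sum(),p,r,np.round(st(ray(c,*p,.051)[:2]),4))
```

```text
96 [369.35294151 237.08823538] ((11.352941513061523, 7.088235378265381), (12.369316101074219, 7.761139392852783), 14.03624439239502) [ 0.031  -0.2795]
56 [362.29999971 174.0999999 ] ((7.299999713897705, 7.099999904632568), (7.589465618133545, 8.221921920776367), 18.434947967529297) [ 0.0306 -0.2788]
```

Both views agree: the bar end is at a = 31 mm from the edge and b = -279 mm, with its long side towards the fingers.

>>> {"fn": "drive_tool", "kwargs": {
  "deltas": [
    [-3,1,0.5,0,0,0],
    [-6,1.9,0.6,0,0,0],
    [-9,1.9,0.6,0,0,0],
    [-11.4,1.85,0.6,0,0,0],
    [-11.4,1.85,2.5,0,0,0],
    [-11.4,1.85,4.5,0,0,0],
    [-11.4,1.85,4.9,0,0,0],
    [-11.4,1.85,4.9,0,0,0]
  ]
}}

```text
time_s: 8.95
eef_pos: [0.5637, -0.1142, 0.0482]
tool_rot: [0.0, 1.0, 0.017, 0.0]
force: [-0.0, -0.9, -0.4]
width: -0.0004
```

Run:
```python
from h import *
print(*delta(-.005,-.279,.047))
c=snap('side','s8');cv2.imwrite('pics/s8z.png',cv2.resize(c['pixels'][140:200,310:410],None,fx=8,fy=8))
```

```text
[-7.56 -0.04  0.11] [ 0.001 -0.     0.   ] [ 0.0706 -0.2794  0.0482] [ 0.488 -0.116  0.047] [-0.  -0.9 -0.4] 8.95
```

View pics/s8z.png

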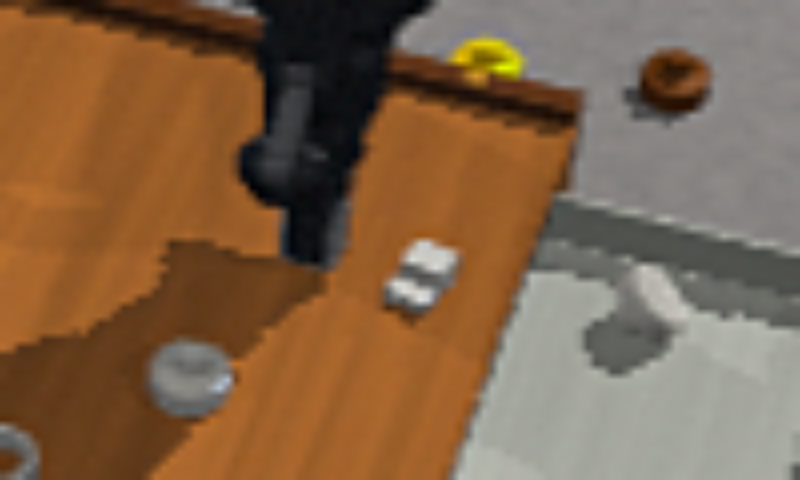

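>>> {"fn": "drive_tool", "kwargs": {
  "deltas": [
    [-1,0,0,0,0,0],
    [-2,0,0,0,0,0],
    [-3,0,0,0,0,0],
    [-4,0,0,0,0,0],
    [-5,0,0,0,0,0],
    [-6,0,0,0,0,0],
    [-7,0,0,0,0,0],
    [-7.6,0,0,0,0,0]
  ]
}}

```text
time_s: 9.8
eef_pos: [0.4867, -0.1168, 0.0481]
tool_rot: [0.0, 1.0, 0.017, 0.0]
force: [0.9, -0.0, -0.0]
width: 0.0001
```

Run:
```python
from h import *
a,b=st(P['butM']);print(*delta(a+.042,b,.09))
c=snap('side','s9');cv2.imwrite('pics/s9z.png',cv2.resize(c['pixels'][120:300,230:430],None,fx=3.5,fy=3.2))
```

```text
[13.88 -7.35 -4.19] [ 0.001 -0.     0.   ] [-0.0064 -0.2795  0.0481] [ 0.623 -0.039  0.09 ] [ 0.9 -0.  -0. ] 9.8
```

View pics/s9z.png

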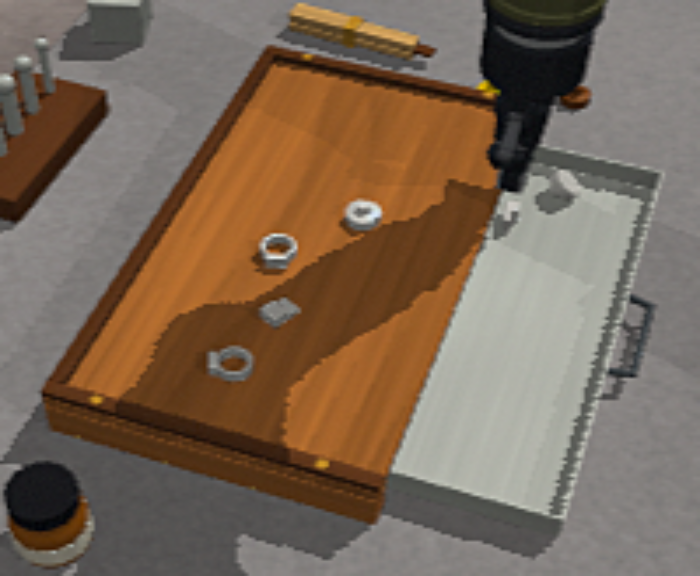

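The bar end has gone over the edge, at (510,210). Next is the middle button.

>>> {"fn": "drive_tool", "kwargs": {
  "deltas": [
    [0,0,-2,0,0,0],
    [2,-0.5,-4,0,0,0],
    [5,-1.5,-4.2,0,0,0],
    [8,-3.5,-4.2,0,0,0],
    [11,-5.5,-4.2,0,0,0],
    [13.5,-7.35,-4.2,0,0,0],
    [13.5,-7.35,-4.2,0,0,0],
    [13.5,-7.35,-4.2,0,0,0]
  ]
}}

```text
time_s: 10.65
eef_pos: [0.6205, -0.0381, 0.0897]
tool_rot: [0.0, 1.0, 0.018, 0.0]
force: [-0.4, -0.8, -0.3]
width: 0.0001
```

>>> {"fn": "drive_tool", "kwargs": {
  "deltas": [
    [0,0,1.5,0,0,0],
    [0,0,3,0,0,0],
    [0,0,4.2,0,0,0],
    [0,0,4.2,0,0,0],
    [0,0,4.2,0,0,0]
  ]
}}

```text
time_s: 11.15
eef_pos: [0.6206, -0.0393, 0.0485]
tool_rot: [0.001, 1.0, 0.017, 0.001]
force: [0.0, -0.4, 0.8]
width: 0.0001
```

Run:
```python
from h import *
a,b=st(P['butM']);print(*delta(-.005,b,.047))
c=snap('side','s10');cv2.imwrite('pics/s10z.png',cv2.resize(c['pixels'][120:300,230:430],None,fx=3.5,fy=3.2))
t=snap('top','t10')
```

```text
[-13.49  -0.05   0.13] [ 0.001 -0.001 -0.   ] [ 0.1299 -0.2065  0.0485] [ 0.486 -0.043  0.047] [ 0.  -0.4  0.8] 11.15
```

View pics/s10z.png

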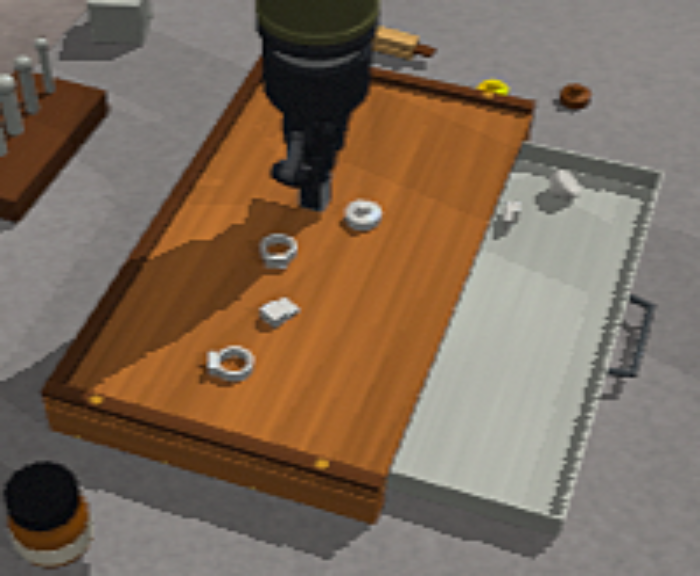

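>>> {"fn": "drive_tool", "kwargs": {
  "deltas": [
    [-1,-0.05,0.1,0,0,0],
    [-2,-0.05,0.1,0,0,0],
    [-3,-0.05,0.1,0,0,0],
    [-4,-0.05,0.1,0,0,0],
    [-5,-0.05,0.1,0,0,0],
    [-6,-0.05,0.1,0,0,0],
    [-7,-0.05,0.1,0,0,0]
  ]
}}

```text
time_s: 11.95
eef_pos: [0.5504, -0.0406, 0.0476]
tool_rot: [0.0, 1.0, 0.017, 0.001]
force: [1.2, -0.5, 0.9]
width: -0.0002
```

Run:
```python
from h import *
a,b=st(P['butM']);print(*delta(-.005,b,.047))
c=snap('side','s11');cv2.imwrite('pics/s11z.png',cv2.resize(c['pixels'][120:300,230:430],None,fx=3.5,fy=3.2))
```

```text
[-6.48  0.05  0.04] [ 0.001 -0.003  0.   ] [ 0.0598 -0.2054  0.0476] [ 0.486 -0.043  0.047] [ 1.2 -0.5  0.9] 11.95
```

View pics/s11z.png

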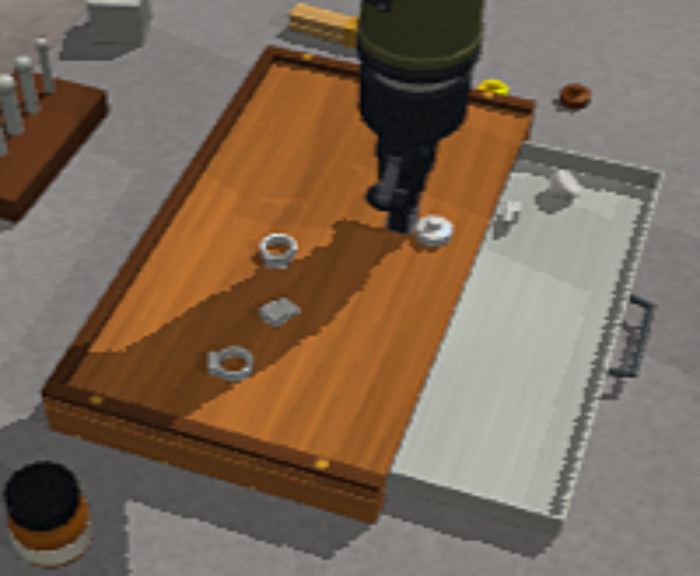

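The button is moving straight, at (433,231). I finish this push.

>>> {"fn": "drive_tool", "kwargs": {
  "deltas": [
    [-1,0.05,0,0,0,0],
    [-2,0.05,0,0,0,0],
    [-3,0.05,0,0,0,0],
    [-4,0.05,0,0,0,0],
    [-5,0.05,0,0,0,0],
    [-6,0.05,0,0,0,0],
    [-6.5,0.05,0,0,0,0],
    [-6.5,0.05,-1,0,0,0]
  ]
}}

```text
time_s: 12.8
eef_pos: [0.4842, -0.0433, 0.0566]
tool_rot: [0.0, 1.0, 0.017, -0.001]
force: [0.4, 0.2, 0.1]
width: -0.0003
```

Run:
```python
from h import *
a,b=st(P['barL']);print(*delta(a+.042,b,.09))
c=snap('side','s12');cv2.imwrite('pics/s12z.png',cv2.resize(c['pixels'][120:300,230:430],None,fx=3.5,fy=3.2))
t=dict(np.load('pics/t10.npz'));cv2.imwrite('pics/t10z.png',cv2.resize(t['pixels'][170:320,230:430],None,fx=4,fy=4))
```

```text
[ 16.3  -11.73  -3.37] [0.001 0.001 0.   ] [-0.0065 -0.2059  0.0566] [0.643 0.08  0.09 ] [0.4 0.2 0.1] 12.8
```

View pics/s12z.png

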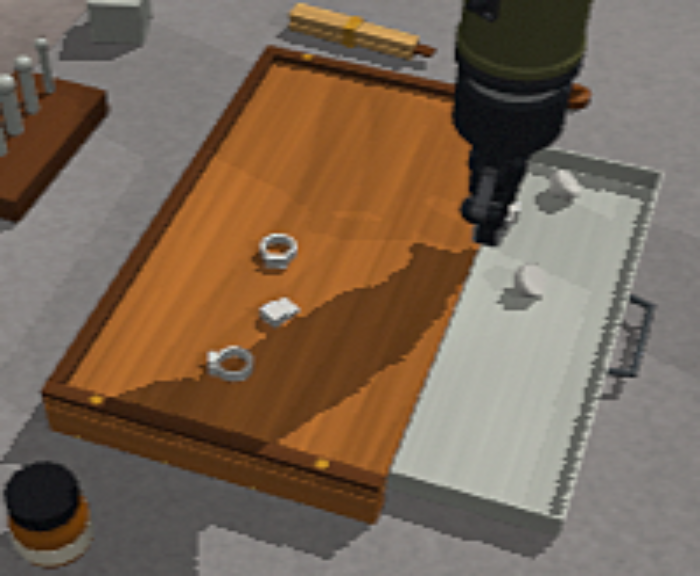

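View pics/t10z.png

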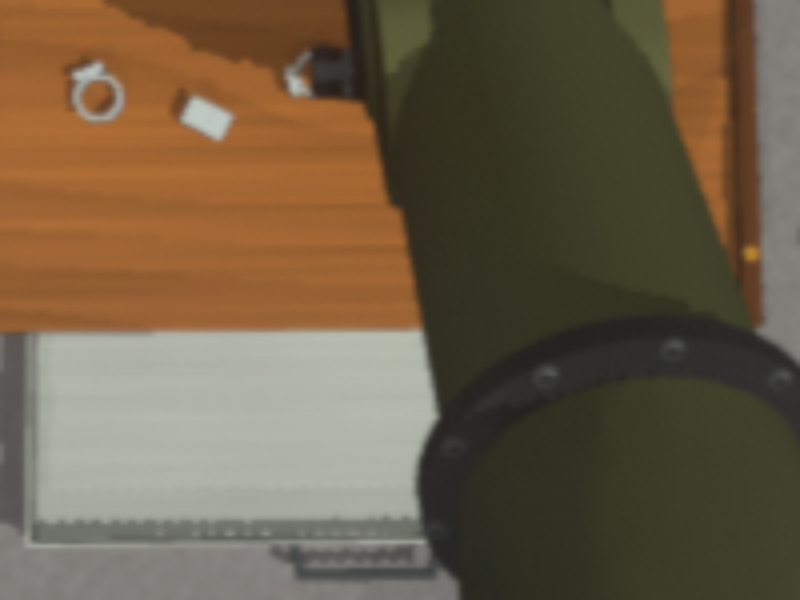

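Both buttons and one bar end are now in the tray, and the second button is at (525,282). Last is the left bar end, which lies between the rings.

>>> {"fn": "drive_tool", "kwargs": {
  "deltas": [
    [0,0,-2,0,0,0],
    [3,-2,-3.4,0,0,0],
    [6,-4.5,-3.4,0,0,0],
    [9,-7,-3.4,0,0,0],
    [12,-9.5,-3.4,0,0,0],
    [15.3,-11.75,-3.4,0,0,0],
    [15.3,-11.75,-3.4,0,0,0],
    [15.3,-11.75,-3.4,0,0,0]
  ]
}}

```text
time_s: 13.65
eef_pos: [0.6353, 0.0802, 0.0913]
tool_rot: [0.0, 1.0, 0.018, 0.001]
force: [-0.4, -0.5, -0.5]
width: -0.0002
```

Run:
```python
from h import *
a,b=st(P['barL']);print(*delta(a+.035,b,.047))
```

```text
[0.08 0.1  4.43] [ 0.001 -0.002  0.002] [ 0.1486 -0.0875  0.0913] [0.636 0.079 0.047] [-0.4 -0.5 -0.5] 13.65
```

>>> {"fn": "drive_tool", "kwargs": {
  "deltas": [
    [0,0,1.5,0,0,0],
    [0,0.05,3,0,0,0],
    [0,0.05,4.3,0,0,0],
    [0,0.05,4.3,0,0,0],
    [0,0.05,4.3,0,0,0]
  ]
}}

```text
time_s: 14.15
eef_pos: [0.6348, 0.0783, 0.0486]
tool_rot: [0.001, 1.0, 0.017, 0.001]
force: [1.0, 0.8, 0.2]
width: 0.0
```

>>> {"fn": "drive_tool", "kwargs": {
  "deltas": [
    [-0.7,0,0,0,0,0],
    [-1.4,0,0,0,0,0],
    [-2.1,0,0,0,0,0],
    [-2.8,0,0,0,0,0],
    [-3.5,0,0,0,0,0],
    [-4,0,0,0,0,0]
  ]
}}

```text
time_s: 14.75
eef_pos: [0.5943, 0.0775, 0.0485]
tool_rot: [0.0, 1.0, 0.017, 0.001]
force: [0.2, -0.8, -0.0]
width: -0.0003
```

Run:
```python
from h import *
a,b=st(P['barL']);print(*delta(-.005,b,.047))
c=snap('side','s13');cv2.imwrite('pics/s13z.png',cv2.resize(c['pixels'][120:300,230:430],None,fx=3.5,fy=3.2))
t=snap('top','t13');cv2.imwrite('pics/t13z.png',cv2.resize(t['pixels'][170:320,230:430],None,fx=4,fy=4))
```

```text
[-11.26  -0.04   0.13] [ 0.001 -0.002  0.001] [ 0.1076 -0.0888  0.0485] [0.482 0.074 0.047] [ 0.2 -0.8 -0. ] 14.75
```

View pics/s13z.png

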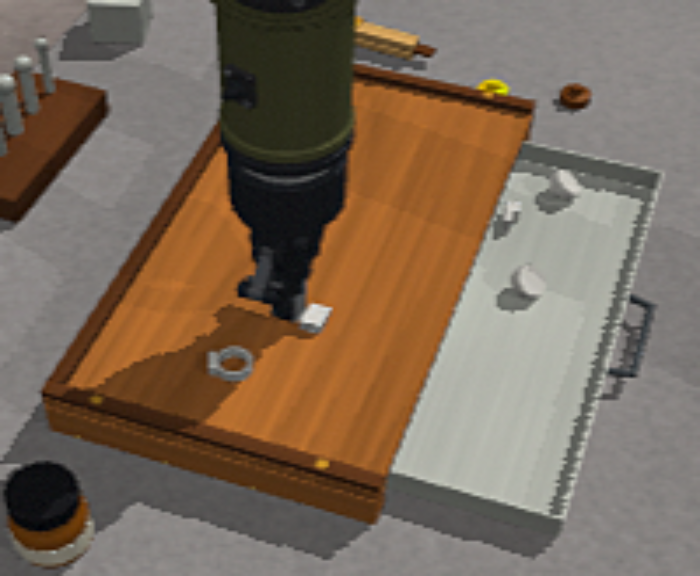

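View pics/t13z.png

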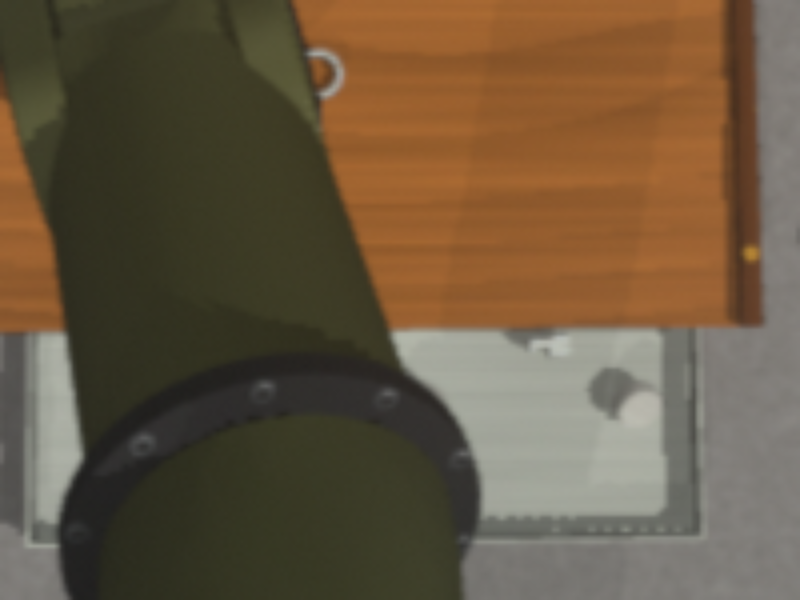

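Run:
```python
from h import *
c=dict(np.load('pics/s13.npz'));r0,r1,c0,c1=212,226,313,328
hsv=cv2.cvtColor(c['pixels'],cv2.COLOR_BGR2HSV);m=((hsv[...,1]<90)&(hsv[...,2]>90)).astype(np.uint8)[r0:r1,c0:c1]
yx=np.argwhere(m)+[r0,c0];p=yx.mean(0);print(len(yx),p,yx.min(0),yx.max(0),st(ray(c,p[1],p[0],.051)[:2]))
cv2.imwrite('pics/q2.png',cv2.resize(c['pixels'][195:235,295:345],None,fx=14,fy=14))
```

```text
59 [218.71186441 319.30508475] [215 314] [223 324] (np.float64(0.08841651226515004), np.float64(-0.0900721528030998))
```

View pics/q2.png

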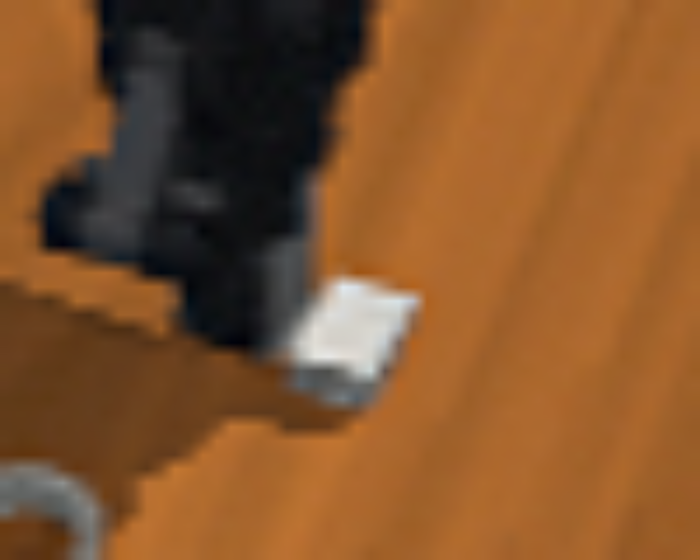

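The bar end lies flush against the fingertips, and its centre is within 2 mm of the push line. I continue.

>>> {"fn": "drive_tool", "kwargs": {
  "deltas": [
    [-1,0,0.1,0,0,0],
    [-2,0,0.1,0,0,0],
    [-3,0,0.1,0,0,0],
    [-4,0,0.1,0,0,0],
    [-5,0,0.1,0,0,0],
    [-6,0,0.1,0,0,0],
    [-6.5,0,0.1,0,0,0]
  ]
}}

```text
time_s: 15.55
eef_pos: [0.5288, 0.0752, 0.0473]
tool_rot: [0.001, 1.0, 0.017, 0.001]
force: [1.2, -0.4, 0.1]
width: -0.0
```

Run:
```python
from h import *
a,b=st(P['barL']);print(*delta(-.005,b,.047))
c=snap('side','s14');cv2.imwrite('pics/s14z.png',cv2.resize(c['pixels'][120:300,230:430],None,fx=3.5,fy=3.2))
```

```text
[-4.7  -0.05  0.02] [ 0.001 -0.001  0.001] [ 0.042  -0.0889  0.0473] [0.482 0.074 0.047] [ 1.2 -0.4  0.1] 15.55
```

View pics/s14z.png

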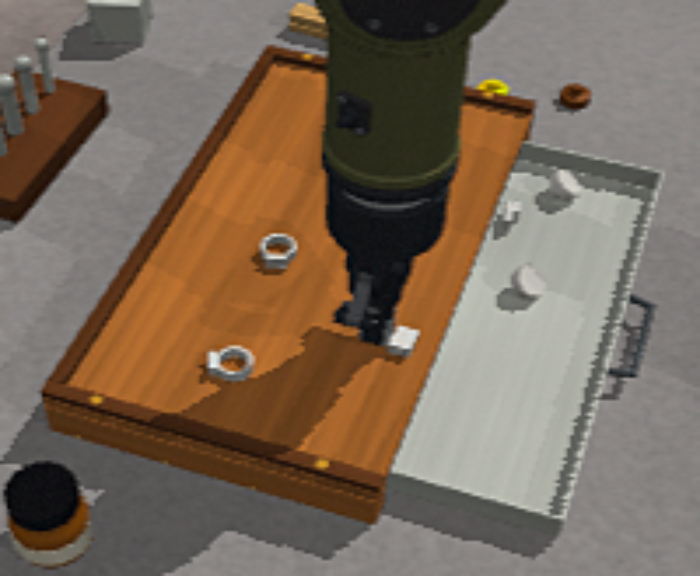

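Still centred, at (402,340). One more push takes it over the edge.

>>> {"fn": "drive_tool", "kwargs": {
  "deltas": [
    [-1,0,0,0,0,0],
    [-2,0,0,0,0,0],
    [-3,0,0,0,0,0],
    [-4,0,0,0,0,0],
    [-4.8,0,0,0,0,0],
    [-4.8,0,0,0,0,0],
    [-4.8,0,-2,0,0,0],
    [-4.8,0,-5,0,0,0]
  ]
}}

```text
time_s: 16.4
eef_pos: [0.4812, 0.0736, 0.0965]
tool_rot: [0.001, 1.0, 0.017, -0.001]
force: [0.3, 0.5, -0.4]
width: 0.0001
```

>>> {"fn": "drive_tool", "kwargs": {
  "deltas": [
    [0,0,-4,0,0,0],
    [0,0,-8,0,0,0],
    [0,0,-12,0,0,0],
    [0,4,-16,0,0,0],
    [0,8,-18,0,0,0],
    [0,8,-18,0,0,0]
  ]
}}

```text
time_s: 17.0
eef_pos: [0.4861, -0.0124, 0.2806]
tool_rot: [0.002, 1.0, 0.013, 0.004]
force: [0.1, -0.1, -0.9]
width: -0.0003
```

Run:
```python
from h import *
o=get_obs();print(o['eef_pos'],o['force'],o['time_s'])
c=snap('side','s15');cv2.imwrite('pics/s15z.png',cv2.resize(c['pixels'][120:300,230:430],None,fx=3.5,fy=3.2))
t=snap('top','t15');snap('wrist','w15')
```

```text
[ 0.48614703 -0.01236933  0.28061657] [ 0.14937509 -0.13802673 -0.89983114] 17.0
```

View pics/s15z.png

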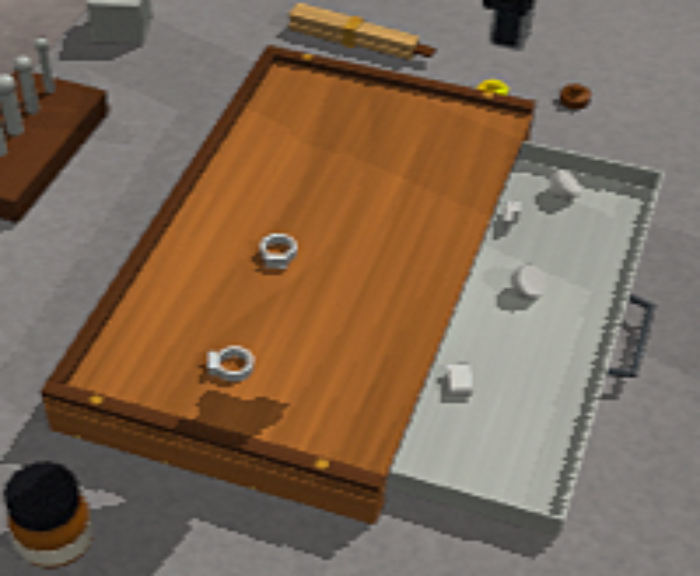

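View pics/t15.png

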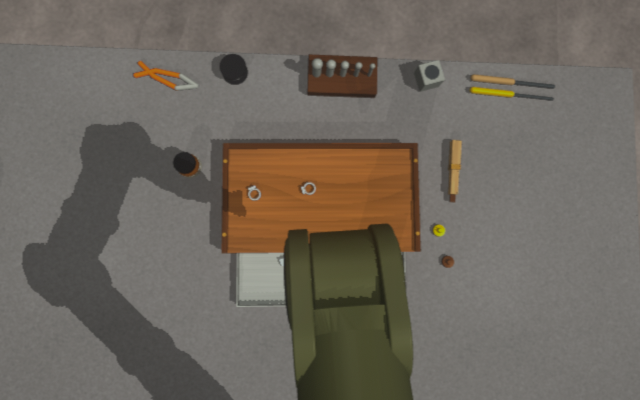

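View pics/w15.png

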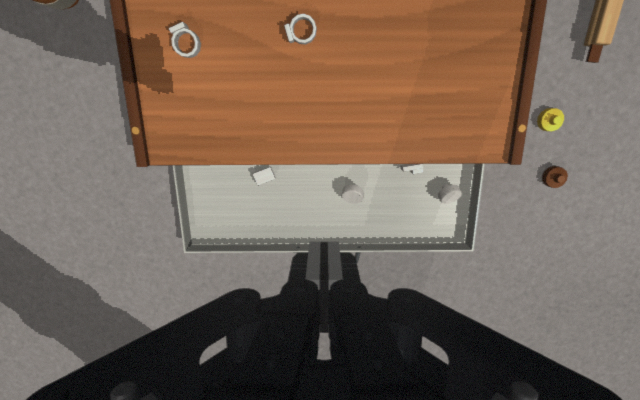

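Run:
```python
from h import *
def ring(f,):
    c=dict(np.load(f'pics/{f}.npz'));hsv=cv2.cvtColor(c['pixels'],cv2.COLOR_BGR2HSV);m=(hsv[...,1]<90).astype(np.uint8);z=np.zeros_like(m);z[155:225,240:318]=1
    n,l,s,ce=cv2.connectedComponentsWithStats(m*z); return [ce[i].round(1).tolist() for i in range(1,n) if s[i,4]>60]
print(ring('top0'),ring('t15'))
w=dict(np.load('pics/w15.npz'));s=dict(np.load('pics/s15.npz'))
def tri(u,v):
    A=[];b=[]
    P=[]
    for c,p in((w,u),(s,v)):
        Rm=rot(c['orientation']);E=np.c_[Rm.T,-Rm.T@c['origin']];P.append((c['mtx']@E,np.array(p,float)))
    X=cv2.triangulatePoints(P[0][0],P[1][0],P[0][1][:,None],P[1][1][:,None]);return (X[:3]/X[3]).ravel()
sz=lambda a,b:(230+a/3.5,120+b/3.2)
for n,u,v in(('barL',(263,176),sz(458,380)),('butM',(352,190),sz(527,282)),('barR',(413,169),sz(511,211)),('butR',(450,192),sz(565,185))):
    p=tri(u,v);print(n,p.round(3),np.round(st(p[:2]),3))
print(get_obs()['time_s'])
```

```text
[[308.0, 188.2], [253.6, 192.4], [281.1, 198.9]] [[308.0, 188.2], [253.5, 192.4]]
barL [0.467 0.067 0.011] [-0.02  -0.095]
butM [ 0.45  -0.046  0.013] [-0.041 -0.208]
barR [ 0.482 -0.118  0.017] [-0.011 -0.28 ]
butR [ 0.452 -0.17   0.012] [-0.043 -0.331]
17.15
```

```bash
python3 -c "
from h import *
hand_in()"
```

```text
the job is handed in; nothing more can be done
```

I swept all four scrap pieces over the open edge into the catch tray with the fingers shut, then raised the arm clear and handed the job in at about 17 s of the 64 s. No verdict was reported.

- **Slip during the job:** the right-hand bar end slid about 20 mm sideways off the fingertips on its first push. I backed off, measured it again from two views and finished it with a second push.
- **Scrap:** the last side and wrist views show all four pieces in the tray. Their triangulated heights are 11–17 mm above the bench, below the tray rim at 28 mm. All lie within its y limits; the nearest to a wall, the right-hand button, is about 30 mm inside.
- **Rings:** their image positions in the top view agree with the start to within 0.1 pixel.
- **Jar and ring clamp:** they look unmoved in the pictures. I did not measure them separately.
- **Arm:** about 0.28 m up and touching nothing. The force readings between moves stayed under 2 N per axis.

No final check failed or disagreed.

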